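# Set the trophy king in the gluing jig and hold the fork shut

## Robot

A 6-joint arm with a two-finger parallel gripper is mounted at the origin on the work surface. World frame = base frame: x ahead of the robot, y to its left, z up, the work surface at z = 0. Lengths are in mm, angles in rad, forces in N, time in s.
With the tool pointing down it reaches from about 300 to 875 mm from the base axis. Payload 6.4 kg.
Tool frame: the origin (TCP) lies midway between the tips of the shut fingers; the grasp point (between the pads) lies 19 mm behind it; z points along the fingers, x is the direction in which the jaws open and shut, and the axes are right-handed (so a half turn about z gives the same grasp; the last joint's range is limited). The gripper opens to 85 mm and grips with 20 to 120 N. Pads are 22 mm wide; open, the fingers measure 114 mm over their backs; the gripper's body (76 mm by 85 mm) begins 54 mm behind the grasp point. The pads swing forward as they close: fully open they stand 13 mm farther back than shut.
Start: joints at [-1.406, 0.181, 1.607, -0, 1.354, -0.206], TCP at [208.374, -535.93, 231.288] pointing down, gripper open.
Joint ranges: [-2.99, 2.99], [-0.89, 2.07], [0.3, 2.58], [-1.14, 4.28], [0, 2.63], [-3.12, 3.12]. Speed limits (rad/s): [2.57, 2.57, 3.01, 3.14, 3.14, 3.14].

## Interface

Orientations are given as a rotation vector (axis times angle).
In Python, from plant import telemetry, cams, job gives the robot as it stands.
- The arm moves only by the shell command python3 -m jog 'ROWS' [FORCE]. ROWS is JSON, a list that holds one entry, the list of rows, each a list of 7 numbers: the shift along the tool's x, y, z scaled (see below), then the turn, a rotation vector about the tool's x, y, z scaled (see below), then the opening, from -1 (shut) to 1 (fully open). A call has 1 to 12 rows; each row shifts and turns the commanded pose from where the row before left it, along the tool's axes as they then stand; what a row does not reach is not made up. The controller multiplies each number of a shift by 0.3 m and each number of a turn by 30 degrees. A row lasts 1/8 s, in which the tool goes at most 62.5 mm and 10.7 degrees, less where a joint would pass 70% of its speed; a pose out of reach is approached as far as the arm can. A call with a number of a shift or a turn outside -1 to 1 is refused whole. A call with a gripper value outside its range is refused whole. The fingers move at their own pace and stop on an object; FORCE is the grip in N (left out, the last holds). Time passes only in rows, so rows that do not move let the fingers close. It gives the time, the measured TCP pose, the force and the opening at its end, in the units of the state.
- telemetry.observe(): the state, without advancing time (a new reading comes with each control period).
- cams.capture(name): name is "scene" or "top" or "wrist"; returns a dict with "frame" (480x640x3 uint8, red, green, blue), "z_map" (480x640 float32, mm along the optical axis (not along the pixel's ray), 0 where there is no reading), "intrinsics" (3x3 intrinsics, pixels), "D" ([k1, k2, p1, p2, k3] as OpenCV has them; the pictures are not rectified), "R" (3x3) and "t" (3): a world point X has camera coordinates R X + t; the wrist camera has in their place "T_tool_cam" (4x4, takes a point from camera to tool coordinates, whose origin is the TCP and whose axes are the tool frame's). Camera axes: x right, y down, z forward; pixel columns grow to the right and rows downward; lengths in mm; the calibration is good to about 2 mm. A picture is of the moment at which its call begins: read the wrist's pose just before it.
- job.hand_in(): hands the job in, once; it reports no verdict.
The state is a dict: "time_s": time; "qpos": joint angles; "qd": joint speeds; "effort": joint torques, N m; "tcp_pos": TCP position; "ee_rot": TCP orientation; "force": force on the tool from outside, world axes, zero at the start; "wrist_torque": the same for the moment, N m; "gripper_width": finger opening in mm.
Only numpy, scipy, OpenCV 4.12 (cv2) and the standard library are available. Lean on these libraries where they do the work, as an engineer would, in place of code of your own. Each camera call takes 0.05 s, during which the arm holds its last target.

## Task

Stand the chess king upright and centred on top of the narrow column of the gluing jig and let go of it, while the jig's sprung arm is still parked. Then swing the arm away from you against its spring until it meets its stop, so that its fork closes round the king's stem without knocking it, and finish while holding the arm there: it springs back if let go. Leave the other chess pieces standing where they are.

Things in the scene. Friction and masses are not known exactly. Their poses are not given: they have to be found in the camera images.
- king: the chess king, loose, all dark wood like the other pieces and the tallest of them (92 mm, the only one with a small cross on top); origin at the centre of its underside, z up through the head. Turned foot 38 mm across, plain round stem 19 mm across from 28 to 64 mm up, head widening to 28 mm at 75 mm up. 60 to 130 g. It starts in any of the four places of the group of pieces, the others at least 80 mm away
- king_c (a point): the king's centre, on its axis 46 mm above its underside, on the round stem: a good place to grasp it from above
- jig: the gluing jig, fixed, turned up to 0.3 rad: grey base plate 100 x 270 x 12 mm with a round aluminium column (42 mm across, top 75 mm above the table) near one end, the arm's pivot post near the other, and between them, beyond the arm's end position, a stop post 12 x 16 mm, 130 mm high. Origin on the table under the column; +y points to the pivot, 150 mm away; +x, about away from the robot, is the fork's way into the column
- column_top (a point): centre of the flat top of the column, 75 mm above the table; the king stands here
- fork_pivot (a point): point on the arm's vertical pivot axis at the middle of the arm's thickness, 125 mm above the table; pivot cap ends 138 mm above the table
- fork_pin (a point): point on the axis of the arm's upright handle pin, 85 mm from the pivot axis and 165 mm above the table. The pin is round, 14 mm across, and stands free from 130 to 190 mm above the table; it can be pinched or pushed, and travels on a circle round the pivot
- fork (a point): centre of the arm's fork, 150 mm from the pivot axis in line with the pin, 125 mm above the table: a flat steel U 10 mm thick, open in the direction of travel, 34 mm clear between the prongs, prongs reaching 24 mm ahead of this point and the bar behind it 19 mm back. With the arm at its stop the fork is centred over the column and surrounds the king's stem 45 to 55 mm above the king's underside
- swing_arm (a joint): angle of the flat steel arm (reaching 175 mm from its pivot axis) about its vertical pivot axis, rad: 0 parked by its spring, pointing roughly towards the robot; grows counter-clockwise seen from above; 1.396 at the stop, pointing at the column. The torsion spring resists with 0.21 N m at 0 rising evenly to 0.63 N m at the stop (about 2.5 N to 7.5 N at the pin) and drives the arm back when let go
- queen_c (a point): centre of the chess queen (72 mm tall, foot 38 mm across, small ball on top), loose, 36 mm above the table; bystander
- rook_c (a point): centre of the rook (58 mm tall, 36 mm across, notched flat top), loose, 26 mm above the table; bystander
- pawn_c (a point): centre of the pawn (48 mm tall, 32 mm across, ball head), loose, 22 mm above the table; bystander
There are look-alikes about, which are no part of the job. What is shaped like the king but yellow is not meant.

How it is judged (in metres and radians):
On the way, in this order (a step that is already met when the one before it is completed fails the run):
1. the king stands free on the column, upright and centred, with the arm still parked (horizontal distance between king and column_top below 0.007 m and z of king in the frame of column_top between -0.004 and 0.004 m and angle between king's own z axis and vertical below 0.12 rad and contact force between the fingers and king below 0.05 N and contact force between king and jig above 0.25 N and value of joint swing_arm below 0.15 rad), for 0.2 s.
2. the arm is swung to its stop with the king still standing (horizontal distance between king and column_top below 0.007 m and z of king in the frame of column_top between -0.004 and 0.004 m and angle between king's own z axis and vertical below 0.12 rad and value of joint swing_arm above 1.34 rad), for 0.2 s.
At the end, for the whole second after the job is handed in: The king stands still on the column, untouched by the robot, upright within 0.12 rad, its axis within 7 mm of the column's and its foot within 4 mm of the column's top, while the robot holds the arm within 0.056 rad of its stop (1.34 rad or more) with more than 1 N (all of step 2 and contact force between the fingers and king below 0.05 N and contact force between king and jig above 0.25 N and linear speed of king below 0.02 m/s and contact force between any of the fingers, the arm and swing_arm above 1 N); the arm keeps its last pose, push and grip.
It fails at once if the queen is moved by more than 25 mm or tipped over (distance of queen_c from where it was at the start of the episode above 0.025 m or angle between queen_c's own z axis and vertical above 0.4 rad).
It fails at once if the rook is moved by more than 25 mm or tipped over (distance of rook_c from where it was at the start of the episode above 0.025 m or angle between rook_c's own z axis and vertical above 0.4 rad).
It fails at once if the pawn is moved by more than 25 mm or tipped over (distance of pawn_c from where it was at the start of the episode above 0.025 m or angle between pawn_c's own z axis and vertical above 0.4 rad).
It also fails if it takes over 51 s, if anything falls off the work surface, if the arm or the gripper's body presses on something with over 40 N, if the wrist force passes 120 N, or if a joint passes its speed limit or range.

## Working session

There is one attempt and no reset: what is moved stays moved. The work goes in short steps, Python scripts to look and compute and a shell command to move; the robot and the scene stay as the last step left them, time stands still between calls to the robot, and variables do not carry over. Pictures are saved under pics/ and viewed, and the job is handed in when it is done.

```bash
ls; mkdir -p pics
python3 - <<'E'
from plant import telemetry, cams, job
import cv2,numpy as np
s=telemetry.observe();print(s)
for n in ["scene","top"]:
    c=cams.capture(n);cv2.imwrite(f"pics/{n}0.png",c["frame"][:,:,::-1]);np.savez(f"{n}0.npz",**c)
    print(n,c["intrinsics"],c["D"],c["R"],c["t"])
print(telemetry.observe()["time_s"])
E
```

```text
pics
{'time_s': 0.0, 'qpos': array([-1.40630477e+00,  1.81582752e-01,  1.60798653e+00, -3.80037798e-05,
        1.35376688e+00, -2.06293997e-01]), 'qd': array([ 0.00128086, -0.0017541 , -0.00163482,  0.00166697,  0.00094737,
       -0.0009624 ]), 'effort': array([-5.03292904e-05, -4.44873762e+01, -3.51337194e+01, -3.52504621e-04,
        9.30717972e-03,  1.54632914e-05]), 'tcp_pos': array([ 208.26831492, -535.38000982,  230.37106204]), 'ee_rot': array([-2.59184819e+00,  1.77318361e+00,  1.93696007e-03]), 'force': array([ 0.5286343 ,  0.19626728, -0.00938557]), 'wrist_torque': array([-0.00234843, -0.01288108,  0.05674995]), 'gripper_width': 85.27303979225564}
scene [[459.72272112   0.         317.50969318]
 [  0.         459.72272112 238.73751922]
 [  0.           0.           1.        ]] [0.03450685 0.         0.         0.         0.        ] [[-0.48315924  0.87551613  0.0053538 ]
 [ 0.75485677  0.41965496 -0.50406446]
 [-0.44356331 -0.23950204 -0.86364944]] [ 300.00484094 -332.09508662 1067.13195485]
top [[539.27210892   0.         314.67214328]
 [  0.         539.27210892 236.69689679]
 [  0.           0.           1.        ]] [-0.07919601  0.          0.          0.          0.        ] [[ 0.02830953 -0.99956897  0.00777427]
 [-0.99706379 -0.02879045 -0.07095713]
 [ 0.07115037 -0.00574268 -0.99744907]] [ -55.04457721  549.84625795 1126.48624626]
0.1
```

View pics/scene0.png

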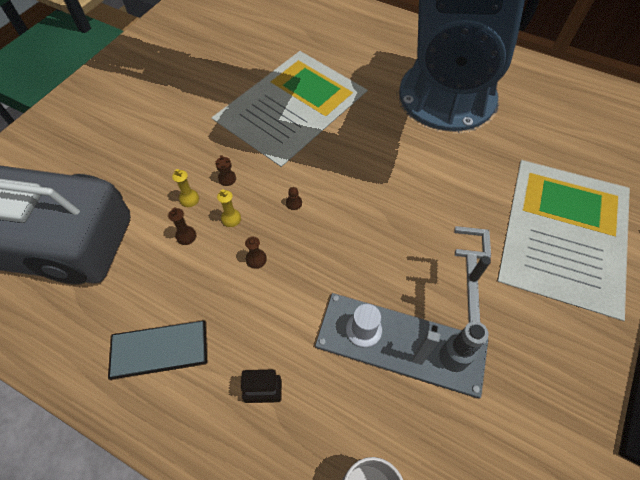

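View pics/top0.png

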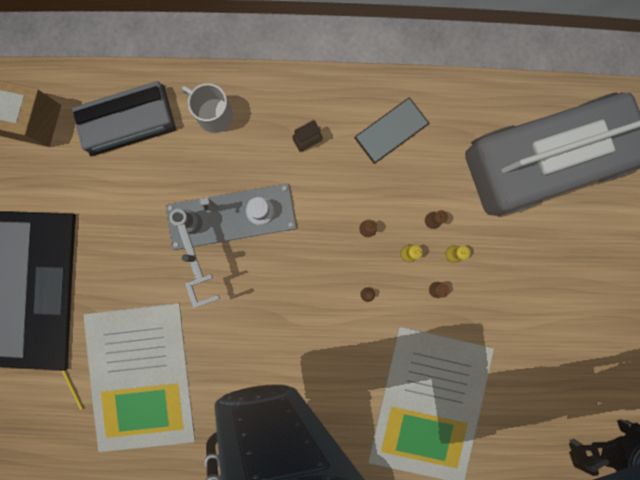

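Run:
```python
import cv2,numpy as np
a=cv2.imread("pics/scene0.png")[140:280,150:320];b=cv2.imread("pics/top0.png")[200:310,340:480]
cv2.imwrite("pics/crop0.png",cv2.resize(a,None,fx=4.5,fy=4.2,interpolation=2))
cv2.imwrite("pics/crop1.png",cv2.resize(b,None,fx=5,fy=5,interpolation=2))
```

```text
(no output)
```

View pics/crop0.png

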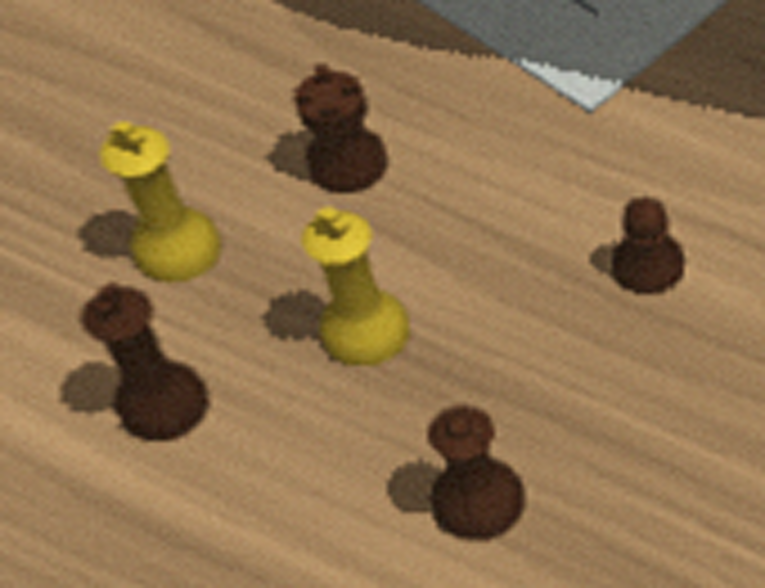

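View pics/crop1.png

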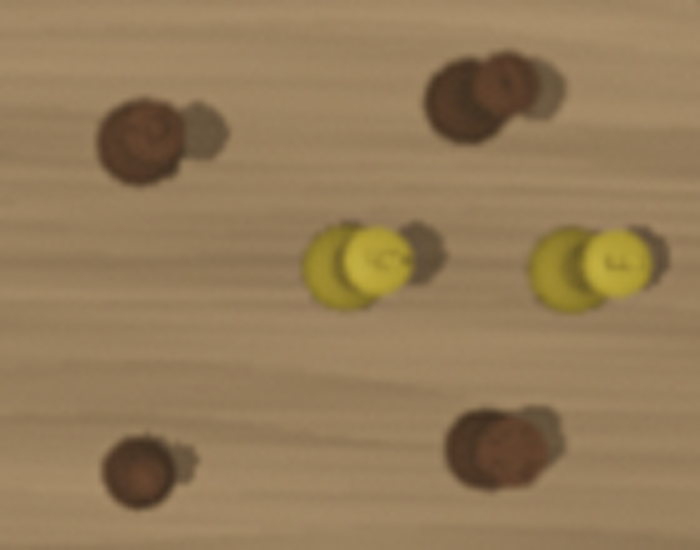

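Candidates for the king:
- Dark pieces in scene: (183,226), with a tall slim stem and a cross; queen (256,252); rook (225,170), notched; pawn (294,198).
- Yellow kings in scene, not meant: (184,188) and (229,208).

In the crop, the cross-topped dark piece at scene (183,226), top (437,219), is the tallest dark one, so that is my choice. Next I measure it and the jig.

```bash
cat > h.py <<'E'
import cv2,numpy as np
def ray(c,uv):
    p=cv2.undistortPoints(np.array([[uv]],float),c["intrinsics"],c["D"])[0,0]
    R=c["R"];o=-R.T@c["t"];d=R.T@np.array([p[0],p[1],1]);return o,d
def onz(c,uv,z):
    o,d=ray(c,uv);return o+d*(z-o[2])/d[2]
def proj(c,X):
    return cv2.projectPoints(np.array([X],float),cv2.Rodrigues(c["R"])[0],c["t"],c["intrinsics"],c["D"])[0][0,0]
def two(c1,u1,c2,u2):
    o1,d1=ray(c1,u1);o2,d2=ray(c2,u2);d1/=np.linalg.norm(d1);d2/=np.linalg.norm(d2)
    s=np.linalg.lstsq(np.c_[d1,-d2],o2-o1,rcond=None)[0]
    a=o1+s[0]*d1;b=o2+s[1]*d2;return (a+b)/2,np.linalg.norm(a-b)
E
python3 - <<'E'
from h import *
S=np.load("scene0.npz");T=np.load("top0.npz")
for n,uv in dict(foot=(433.4,220.2),head=(441.6,216.6)).items():
    print("top",n,[onz(T,uv,z).round(1) for z in ((8,) if n=="foot" else (75,78))])
# scene head crop(117,312)/(4.5,4.2), foot (161,398)
for n,uv in dict(foot=(150+161/4.5,140+398/4.2),head=(150+117/4.5,140+312/4.2)).items():
    print("scene",n,onz(S,uv,8 if n=="foot" else 77).round(1))
# depth clouds
for c,nm in((S,"scene"),(T,"top")):
    f=c["frame"].astype(int);z=c["z_map"];v,u=np.nonzero(z>0)
    p=cv2.undistortPoints(np.c_[u,v].astype(float)[:,None],c["intrinsics"],c["D"])[:,0]
    P=(np.c_[p,np.ones(len(p))]*z[v,u][:,None]-c["t"])@c["R"]
    np.savez(nm+"_pc.npz",P=P,u=u,v=v)
    hsv=cv2.cvtColor(c["frame"],cv2.COLOR_RGB2HSV)[v,u]
    print(nm)
    for lo,hi in((3,30),(30,62),(66,72),(72,78),(78,100),(115,135),(135,142),(145,195)):
        m=(P[:,2]>lo)&(P[:,2]<hi)&(P[:,0]>330)&(P[:,0]<760)&(P[:,1]<330)&(P[:,1]>-420)
        im=np.zeros((480,640),np.uint8);im[v[m],u[m]]=255
        n,L,st,ce=cv2.connectedComponentsWithStats(im)
        for i in range(1,n):
            if st[i,4]>12:
                q=P[m][L[v[m],u[m]]==i];print(lo,hi,st[i,4],ce[i].round(1),q.mean(0).round(1),q.min(0).round(0),q.max(0).round(0))
E
```

```text
top foot [array([ 595.2, -295.2,    8. ])]
top head [array([ 595.8, -296.8,   75. ]), array([ 595.5, -296.1,   78. ])]
scene foot [ 599.1 -294.4    8. ]
scene head [ 598.8 -295.    77. ]
scene
3 30 20 [232.8 130.4] [ 335.1 -368.3    3.8] [ 330. -382.    3.] [ 341. -357.    5.]
3 30 21 [241.5 135.8] [ 338.8 -343.2    4.1] [ 330. -354.    3.] [ 346. -332.    5.]
3 30 261 [270.9 151.8] [ 345.9 -264.4    4.1] [ 330. -328.    3.] [ 367. -218.    7.]
3 30 189 [226.8 177.9] [ 454.4 -300.1   14.1] [ 429. -323.    3.] [ 467. -288.   29.]
3 30 232 [188.9 198.1] [ 531.9 -335.1   15.8] [ 508. -358.    3.] [ 545. -323.   30.]
3 30 165 [293.6 202.3] [ 439.6 -153.5   12.9] [ 420. -172.    3.] [ 450. -141.   28.]
3 30 352 [112.3 252.9] [ 697.  -377.6   22. ] [ 612. -412.    3.] [ 760. -359.   30.]
3 30 236 [230.9 218.1] [ 530.6 -238.    15.4] [ 507. -262.    4.] [ 544. -225.   29.]
3 30 253 [186.1 235.8] [ 603.3 -288.2   15.7] [ 580. -311.    4.] [ 618. -277.   29.]
3 30 264 [255.9 259.1] [ 582.1 -148.6   16.3] [ 558. -172.    3.] [ 595. -135.   30.]
3 30 974 [523.9 271.4] [363.3 282.7   4.2] [330. 
[... 6786 characters left out ...]
3.   78.] [ 535. -330.   94.]
78 100 36 [415.8 251.7] [ 522.3 -243.1   84. ] [ 516. -253.   78.] [ 530. -232.   92.]
115 135 1132 [498.7 162.7] [ 702.2 -400.2  119.1] [ 618. -420.  115.] [ 760. -364.  135.]
115 135 91 [205.2 202.4] [603.8 175.2 128.1] [590. 167. 115.] [614. 185. 134.]
115 135 897 [192.1 262. ] [488.1 195.3 129.4] [402. 140. 117.] [589. 243. 135.]
135 142 16 [508.8 167.8] [ 688.4 -413.4  138.3] [ 685. -419.  135.] [ 694. -411.  142.]
135 142 105 [177.3 216.8] [573.4 225.9 137.5] [559. 211. 135.] [587. 238. 141.]
145 195 33 [513.8 164.8] [ 691.3 -417.6  153.6] [ 685. -420.  145.] [ 696. -414.  169.]
145 195 84 [187.5 257.5] [494.9 193.  178.9] [488. 188. 147.] [502. 202. 192.]
```

Run:
```python
import cv2,numpy as np
a=cv2.imread("pics/scene0.png")[210:405,300:510];b=cv2.imread("pics/top0.png")[170:315,150:310]
cv2.imwrite("pics/crop2.png",cv2.resize(a,None,fx=3,fy=3,interpolation=2))
cv2.imwrite("pics/crop3.png",cv2.resize(b,None,fx=4,fy=4,interpolation=2))
```

```text
(no output)
```

View pics/crop2.png

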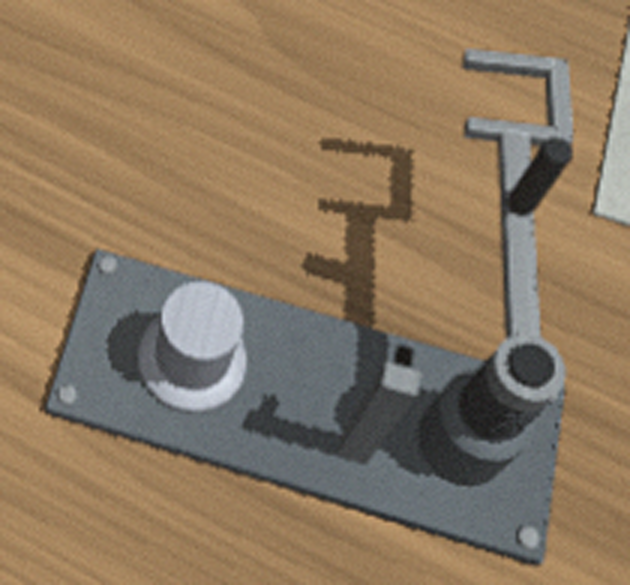

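View pics/crop3.png

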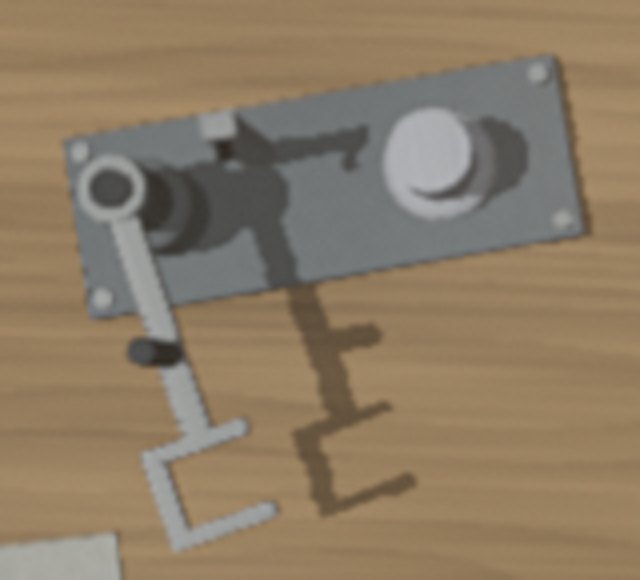

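The crops agree: king at about (597,-295), column top about (605,80), pivot about (575,226), parked pin about (498,193) (all mm). Jig yaw comes out near 0.2. I'll go over the king and use the wrist camera.

```bash
cat > go.py <<'E'
import sys,numpy as np
from scipy.spatial.transform import Rotation as Ro
from plant import telemetry
def togo(x,y,z,psi=None):
    s=telemetry.observe();R=Ro.from_rotvec(s["ee_rot"]);d=R.inv().apply(np.array([x,y,z])-s["tcp_pos"])
    print("t",s["time_s"],"tcp",s["tcp_pos"].round(1),"units",(d/300).round(4),"|mm|",np.linalg.norm(d).round(1))
    X=R.apply([1,0,0]);Z=R.apply([0,0,1]);print("psi deg",np.degrees(np.arctan2(X[1],X[0])).round(2),"z",Z.round(4),"F",s["force"].round(2),"w",round(s["gripper_width"],1),"q",s["qpos"].round(2))
if __name__=="__main__": togo(*map(float,sys.argv[1:4]))
E
python3 go.py 560 -295 230; python3 -c "
from plant import cams;print(cams.capture('wrist')['T_tool_cam'].round(3))"
```

```text
t 0.1 tcp [ 208.3 -535.4  230.5] units [-0.3222 -1.3831  0.0025] |mm| 426.0
psi deg -68.76 z [-2.0e-04  1.6e-03 -1.0e+00] F [-0.2   0.23 -0.58] w 85.2 q [-1.41  0.18  1.61  0.    1.35 -0.21]
[[ 1.00000e+00  1.00000e-03  0.00000e+00  1.13100e+00]
 [-1.00000e-03  9.45000e-01  3.28000e-01 -8.49340e+01]
 [ 0.00000e+00 -3.28000e-01  9.45000e-01 -1.42187e+02]
 [ 0.00000e+00  0.00000e+00  0.00000e+00  1.00000e+00]]
```

```bash
python3 -m jog '[[[-0.028,-0.15,0,0,0,0,1],[-0.028,-0.15,0,0,0,0,1],[-0.028,-0.15,0,0,0,0,1],[-0.028,-0.15,0,0,0,0,1],[-0.028,-0.15,0,0,0,0,1],[-0.028,-0.15,0,0,0,0,1],[-0.028,-0.15,0,0,0,0,1],[-0.028,-0.15,0,0,0,0,1],[-0.028,-0.15,0,0,0,0,1],[-0.028,-0.15,0,0,0,0,1],[0,0,0,0,0,0,1],[0,0,0,0,0,0,1]]]'
cat > wr.py <<'E'
import sys,cv2,numpy as np
from scipy.spatial.transform import Rotation as Ro
from plant import telemetry,cams
def wrist(tag):
    s=telemetry.observe();c=cams.capture("wrist");A=Ro.from_rotvec(s["ee_rot"]).as_matrix();T=c["T_tool_cam"]
    Rwc=A@T[:3,:3];o=A@T[:3,3]+s["tcp_pos"]
    d=dict(frame=c["frame"],z_map=c["z_map"],intrinsics=c["intrinsics"],D=c["D"],R=Rwc.T,t=-Rwc.T@o)
    cv2.imwrite(f"pics/{tag}.png",c["frame"][:,:,::-1]);np.savez(tag+".npz",**d);return d
if __name__=="__main__": wrist(sys.argv[1])
E
python3 wr.py w1; python3 go.py 597 -295 230
```

```text
time_s: 1.65
tcp_pos: [596.8, -294.5, 230.6]
ee_rot: [2.593, -1.773, -0.002]
force: [-0.1, -0.0, -0.2]
gripper_width: 85.6
t 1.7 tcp [ 596.5 -295.1  230.9] units [ 0.0004 -0.0016  0.0029] |mm| 1.0
psi deg -68.79 z [-1.e-03  2.e-04 -1.e+00] F [ 1.17 -1.14 -0.53] w 85.7 q [-0.64  0.38  1.36 -0.    1.4   0.56]
```

View pics/w1.png

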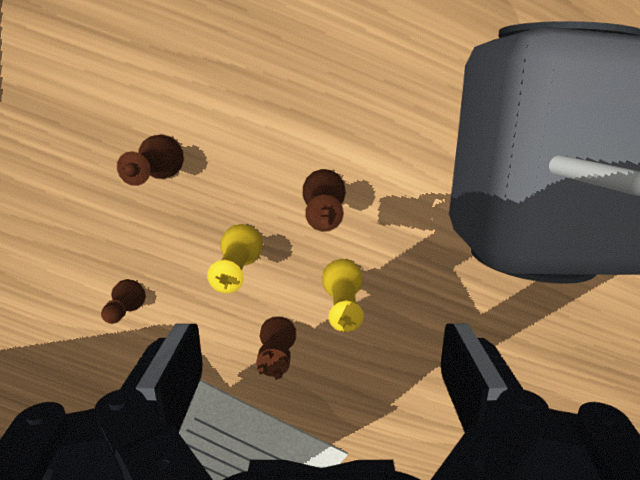

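Run:
```python
from h import *
c=dict(np.load("w1.npz"));f=c["frame"]
cv2.imwrite("pics/w1c.png",cv2.resize(f[150:250,270:390,::-1],None,fx=5,fy=5,interpolation=2))
z=c["z_map"];v,u=np.nonzero(z>0)
p=cv2.undistortPoints(np.c_[u,v].astype(float)[:,None],c["intrinsics"],c["D"])[:,0]
P=(np.c_[p,np.ones(len(p))]*z[v,u][:,None]-c["t"])@c["R"]
for lo,hi in((3,10),(30,62),(72,78),(78,100)):
    m=(P[:,2]>lo)&(P[:,2]<hi)&(np.hypot(P[:,0]-597,P[:,1]+295)<40);q=P[m]
    print(lo,hi,m.sum(),u[m].mean(),v[m].mean(),q.mean(0).round(1),q.min(0).round(1),q.max(0).round(1),((q.min(0)+q.max(0))/2).round(1))
```

```text
3 10 169 324.46153846153845 180.4852071005917 [ 608.  -294.2    8. ] [ 582.7 -316.     3.2] [ 617.5 -278.5   10. ] [ 600.1 -297.3    6.6]
30 62 147 323.8299319727891 191.91156462585033 [ 605.7 -294.4   41.8] [ 598.1 -304.2   30. ] [ 608.1 -288.    55.2] [ 603.1 -296.1   42.6]
72 78 827 324.37001209189845 212.10640870616686 [ 599.5 -297.    76.4] [ 584.7 -311.    73.2] [ 612.4 -283.8   78. ] [ 598.5 -297.4   75.6]
78 100 284 324.0457746478873 214.99295774647888 [ 599.5 -296.7   84. ] [ 588.3 -307.4   78. ] [ 608.9 -287.    92.9] [ 598.6 -297.2   85.4]
```

View pics/w1c.png

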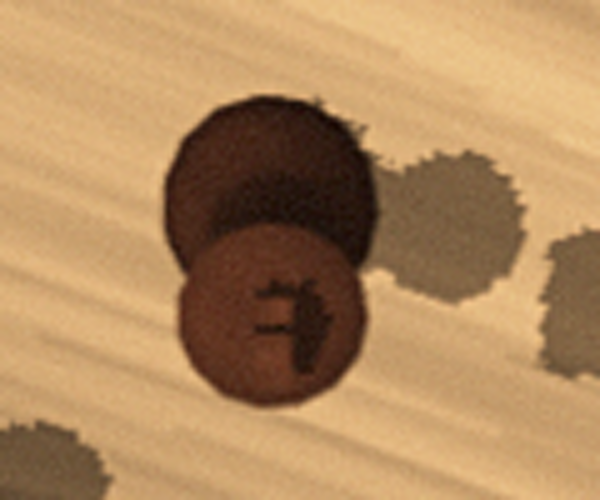

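```bash
python3 -m jog '[[[0.0075,-0.0035,0.1,0,0,0,1],[0,0,0.1,0,0,0,1],[0,0,0.1,0,0,0,1],[0,0,0.1,0,0,0,1],[0,0,0.1,0,0,0,1],[0,0,0.09,0,0,0,1],[0,0,0.083,0,0,0,1],[0,0,0,0,0,0,1],[0,0,0,0,0,0,1]]]' 40
python3 go.py 598.3 -296.8 28; python3 wr.py w2
```

```text
time_s: 2.82
tcp_pos: [599.2, -297.4, 30.6]
ee_rot: [2.592, -1.775, 0.002]
force: [-0.3, -0.3, 0.7]
gripper_width: 85.6
t 2.825 tcp [ 599.2 -297.4   30.6] units [-0.003   0.002   0.0087] |mm| 2.8
psi deg -68.82 z [ 1.e-03 -9.e-04 -1.e+00] F [-0.27 -0.31  0.69] w 85.6 q [-0.64  0.61  1.47 -0.    1.06  0.56]
```

View pics/w2.png

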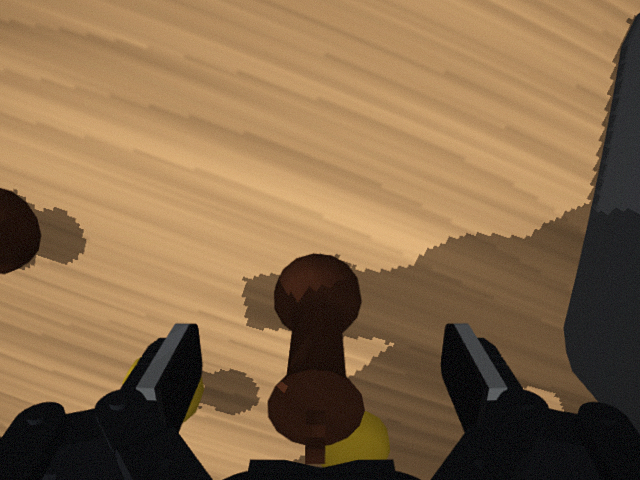

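The wrist picture shows the king standing between the jaws (x≈317, jaws at 200 and 442). I'll close on it.

```bash
python3 -m jog '[[[0,0,0,0,0,0,-1],[0,0,0,0,0,0,-1],[0,0,0,0,0,0,-1],[0,0,0,0,0,0,-1],[0,0,0,0,0,0,-1],[0,0,0,0,0,0,-1],[0,0,0,0,0,0,-1],[0,0,0,0,0,0,-1]]]' 40
python3 -m jog '[[[0,0,-0.03,0,0,0,-1],[0,0,-0.1,0,0,0,-1],[0,0,-0.12,0,0,0,-1],[0,0,-0.12,0,0,0,-1],[0,0,-0.12,0,0,0,-1],[0,0,-0.12,0,0,0,-1],[0,0,-0.12,0,0,0,-1],[0,0,0,0,0,0,-1]]]'
python3 go.py 540 80 240; python3 wr.py w3
```

```text
time_s: 3.88
tcp_pos: [599.3, -296.3, 29.7]
ee_rot: [-2.593, 1.774, -0.001]
force: [-0.6, 1.2, 5.1]
gripper_width: 21.2
time_s: 4.88
tcp_pos: [600.5, -297.4, 252.4]
ee_rot: [2.593, -1.774, 0.011]
force: [0.3, -0.6, -1.5]
gripper_width: 21.5
t 4.875 tcp [ 600.5 -297.4  252.4] units [-1.2459 -0.2676  0.035 ] |mm| 382.4
psi deg -68.76 z [ 0.0054 -0.0041 -1.    ] F [ 0.34 -0.58 -1.48] w 21.5 q [-0.64  0.37  1.33 -0.    1.44  0.56]
```

View pics/w3.png

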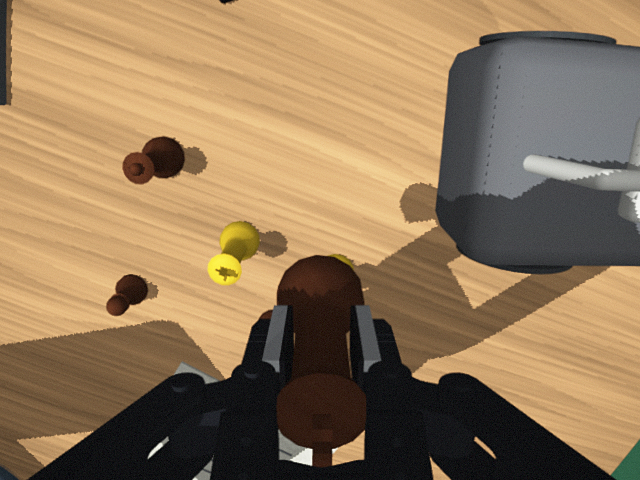

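```bash
python3 -m jog '[[[-0.06,-0.018,0,0,0,0,-1],[-0.12,-0.037,0,0,0,0,-1],[-0.12,-0.037,0,0,0,0,-1],[-0.12,-0.037,0,0,0,0,-1],[-0.12,-0.037,0,0,0,0,-1],[-0.12,-0.037,0,0,0,0,-1],[-0.12,-0.037,0,0,0,0,-1],[-0.12,-0.037,0,0,0,0,-1],[-0.05,-0.018,0,0,0,0,-1],[0,0,0,0,0,0,-1],[0,0,0,0,0,0,-1],[0,0,0,0,0,0,-1]]]'
python3 go.py 605 80 230; python3 wr.py w4
```

```text
time_s: 6.42
tcp_pos: [578.4, 0.2, 248.2]
ee_rot: [2.591, -1.776, -0.0]
force: [0.0, -0.0, -1.6]
gripper_width: 21.5
t 6.425 tcp [5.784e+02 2.000e-01 2.482e+02] units [-0.216  -0.1787  0.0605] |mm| 86.0
psi deg -68.84 z [-3.e-04 -2.e-04 -1.e+00] F [ 0.04 -0.04 -1.57] w 21.5 q [-0.2   0.17  1.58 -0.    1.39  1.  ]
```

View pics/w4.png

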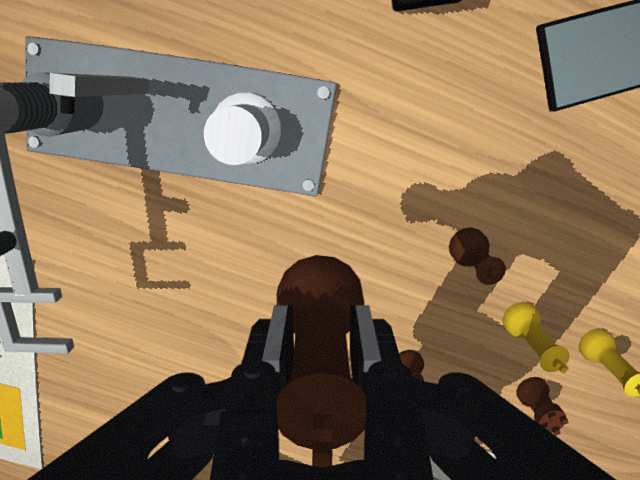

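```bash
cat > ana.py <<'E'
from h import *
import sys
def cloud(c):
    z=c["z_map"];v,u=np.nonzero(z>0)
    p=cv2.undistortPoints(np.c_[u,v].astype(float)[:,None],c["intrinsics"],c["D"])[:,0]
    return (np.c_[p,np.ones(len(p))]*z[v,u][:,None]-c["t"])@c["R"],u,v
E
python3 - <<'E'
from ana import *
c=dict(np.load("w4.npz"));P,u,v=cloud(c);f=c["frame"]
m=(abs(P[:,2]-75.5)<2.5)&(np.hypot(P[:,0]-605,P[:,1]-80)<40);q=P[m]
print("coltop",m.sum(),q.mean(0).round(1),((q.min(0)+q.max(0))/2).round(1),np.ptp(q,0).round(1))
im=np.zeros((480,640),np.uint8);im[v[m],u[m]]=255
cn=max(cv2.findContours(im,0,1)[0],key=len);e=cv2.fitEllipse(cn);print(e,onz(c,e[0],75).round(1))
# table level
print("base plate z",np.median(P[(f[v,u].max(1)<150)&(abs(P[:,2]-12)<6)&(np.hypot(P[:,0]-600,P[:,1]-120)<40),2]))
print("table z",np.median(P[(abs(P[:,2])<6)&(P[:,0]>480)&(P[:,0]<540)&(P[:,1]>0)&(P[:,1]<100),2]))
# king in hand: reddish dark pixels near tcp
A=P-np.array([578.4,.2,248.2]);a=np.radians(-68.84);X=A@[np.cos(a),np.sin(a),0];Y=A@[np.sin(a),-np.cos(a),0];Z=-A[:,2]
r=f[v,u].astype(int);km=(r[:,0]-r[:,2]>18)&(abs(X)<25)&(abs(Y)<30)&(Z<45)&(Z>-70)
for lo in range(-65,40,6):
    k=km&(Z>=lo)&(Z<lo+6)
    if k.sum()>8: print(lo,k.sum(),"X",X[k].min().round(1),X[k].max().round(1),((X[k].min()+X[k].max())/2).round(1),"Y",Y[k].min().round(1),Y[k].max().round(1))
E
```

```text
coltop 2610 [606.3  78.7  74.6] [606.   78.6  75.1] [42.  41.7  4.2]
((232.14186096191406, 134.7072296142578), (55.61023712158203, 59.226131439208984), 144.63951110839844) [606.4  78.7  75. ]
base plate z 11.605255207664497
table z -0.4426533670723736
-65 414 X -1.2 3.6 1.2 Y -2.5 4.2
-59 491 X -1.0 3.7 1.3 Y -6.3 -0.2
-53 3079 X -11.1 13.0 0.9 Y -12.4 11.6
-47 2083 X -23.4 24.3 0.4 Y -13.2 15.0
-41 158 X -22.0 23.8 0.9 Y -12.6 -6.3
-35 379 X -23.4 10.2 -6.6 Y -9.0 0.3
-29 437 X -23.2 10.3 -6.5 Y -9.3 1.2
-23 397 X -23.4 11.7 -5.8 Y -9.0 8.1
-17 411 X -23.3 24.7 0.7 Y -11.5 10.8
-11 436 X -23.0 25.0 1.0 Y -11.5 11.2
-5 313 X -9.6 23.1 6.8 Y -11.3 10.8
1 609 X -9.5 11.7 1.1 Y -10.4 5.0
7 947 X -12.2 14.3 1.1 Y -14.1 8.4
13 1181 X -16.5 17.4 0.4 Y -16.9 12.7
19 840 X -17.9 19.4 0.8 Y -18.1 1.9
25 313 X -17.9 18.2 0.2 Y -18.1 -3.1
```

```bash
python3 -m jog '[[[-0.04,-0.04,0,0,0,0,-1],[-0.06,-0.05,0,0,0,0,-1],[-0.06,-0.05,0,0,0,0,-1],[-0.0533,-0.044,0.03,0,0,0,-1],[0,0,0.08,0,0,0,-1],[0,0,0.1,0,0,0,-1],[0,0,0.1,0,0,0,-1],[0,0,0.06,0,0,0,-1],[0,0,0,0,0,0,-1],[0,0,0,0,0,0,-1],[0,0,0,0,0,0,-1]]]'
python3 go.py 606.8 79.8 105; python3 wr.py w5; python3 -c "
from plant import cams;import cv2
c=cams.capture('scene');cv2.imwrite('pics/s5.png',cv2.resize(c['frame'][200:380,300:500,::-1],None,fx=3,fy=3,interpolation=2))"; python3 go.py 606.8 79.8 105
```

```text
time_s: 7.85
tcp_pos: [607.7, 81.0, 139.0]
ee_rot: [-2.592, 1.773, -0.004]
force: [0.6, 0.5, -1.3]
gripper_width: 21.2
t 7.85 tcp [607.7  81.  139. ] units [0.0026 0.0045 0.1132] |mm| 34.0
psi deg -68.76 z [ 2.7e-03 -1.0e-04 -1.0e+00] F [ 0.59  0.45 -1.31] w 21.2 q [-0.06  0.36  1.59  0.    1.2   1.14]
t 7.95 tcp [607.3  81.  138.6] units [0.0029 0.0033 0.1119] |mm| 33.6
psi deg -68.76 z [ 2.e-03 -2.e-04 -1.e+00] F [ 0.52 -0.47 -1.13] w 21.6 q [-0.06  0.36  1.59 -0.    1.2   1.14]
```

View pics/s5.png

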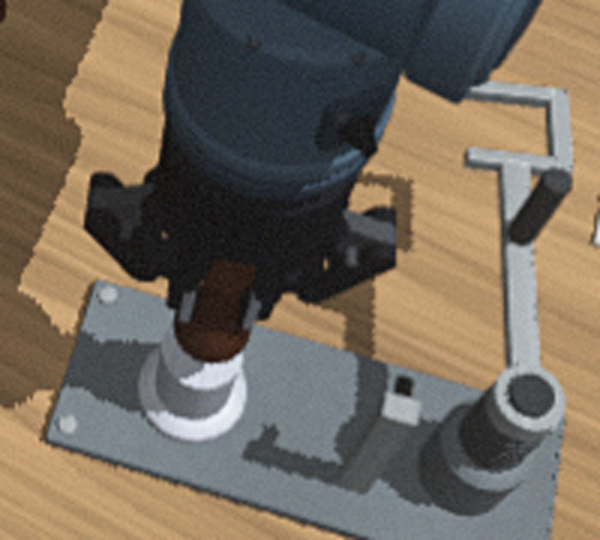

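View pics/w5.png

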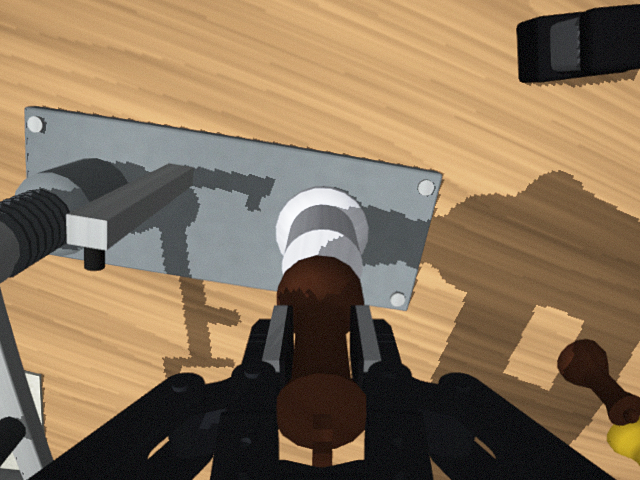

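King and column line up (both x≈321 in the wrist view), with about 34 mm still to go down. I'll lower slowly and watch the force.

```bash
python3 -m jog '[[[0.002,0.003,0.03,0,0,0,-1],[0,0,0.03,0,0,0,-1],[0,0,0.025,0,0,0,-1],[0,0,0.01,0,0,0,-1],[0,0,0,0,0,0,-1],[0,0,0,0,0,0,-1]]]'
python3 -m jog '[[[0,0,0.004,0,0,0,-1],[0,0,0,0,0,0,-1],[0,0,0,0,0,0,-1]]]'
python3 -m jog '[[[0,0,0.004,0,0,0,-1],[0,0,0,0,0,0,-1],[0,0,0,0,0,0,-1]]]'; python3 wr.py w6;python3 go.py 606.8 79.8 105
```

```text
time_s: 8.7
tcp_pos: [606.3, 80.1, 109.2]
ee_rot: [-2.593, 1.774, -0.001]
force: [0.3, 0.4, -1.5]
gripper_width: 21.6
time_s: 9.07
tcp_pos: [606.0, 80.2, 107.8]
ee_rot: [-2.593, 1.774, -0.0]
force: [-1.1, -0.1, -0.7]
gripper_width: 21.5
time_s: 9.45
tcp_pos: [606.0, 80.1, 106.4]
ee_rot: [2.593, -1.774, -0.0]
force: [-0.1, 0.5, -1.8]
gripper_width: 21.3
t 9.5 tcp [606.   80.1 106.5] units [ 0.002 -0.002  0.005] |mm| 1.7
psi deg -68.76 z [ 1.e-04 -0.e+00 -1.e+00] F [ 0.17 -0.96 -1.67] w 21.0 q [-0.06  0.39  1.61  0.    1.14  1.14]
```

```bash
python3 -m jog '[[[0,0,0.003,0,0,0,-1],[0,0,0,0,0,0,-1],[0,0,0,0,0,0,-1]]]'
python3 -m jog '[[[0,0,0.003,0,0,0,-1],[0,0,0,0,0,0,-1],[0,0,0,0,0,0,-1]]]'; python3 wr.py w7;python3 go.py 606.8 79.8 105;python3 -c "
from plant import cams;import cv2
c=cams.capture('scene');cv2.imwrite('pics/s7.png',cv2.resize(c['frame'][260:380,310:430,::-1],None,fx=5,fy=5,interpolation=2))"
```

```text
time_s: 9.88
tcp_pos: [606.0, 80.2, 105.6]
ee_rot: [2.593, -1.774, -0.0]
force: [0.2, -0.3, -1.7]
gripper_width: 21.3
time_s: 10.25
tcp_pos: [606.1, 80.2, 104.8]
ee_rot: [-2.593, 1.774, -0.0]
force: [-0.4, -0.8, -0.6]
gripper_width: 21.3
t 10.3 tcp [606.1  80.2 104.8] units [ 0.002  -0.0018 -0.0007] |mm| 0.8
psi deg -68.76 z [ 2.e-04  0.e+00 -1.e+00] F [ 0.42 -0.27 -0.63] w 21.3 q [-0.06  0.4   1.61  0.    1.14  1.14]
```

View pics/s7.png

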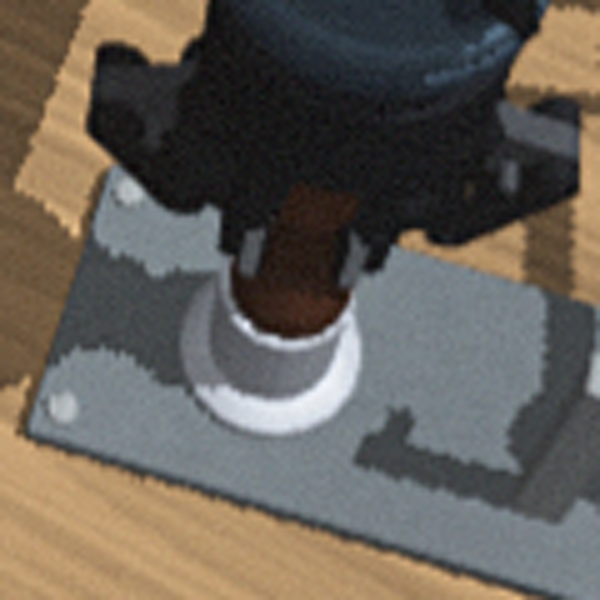

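View pics/w7.png

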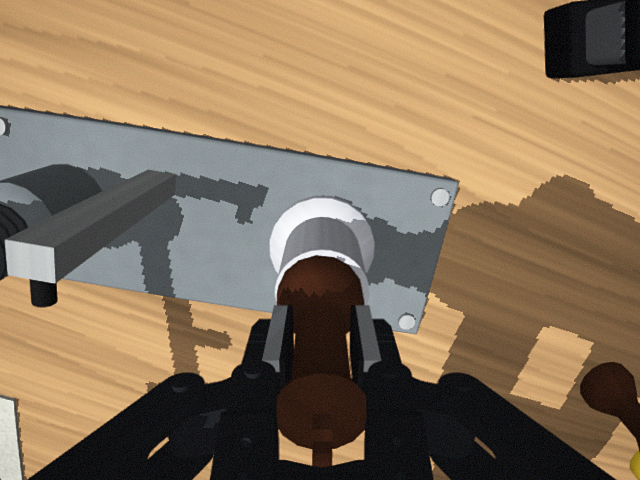

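```bash
python3 -m jog '[[[0,0,0.003,0,0,0,-1],[0,0,0,0,0,0,-1],[0,0,0,0,0,0,-1]]]'
```

```text
time_s: 10.72
tcp_pos: [606.6, 80.3, 104.7]
ee_rot: [-2.592, 1.773, -0.002]
force: [-1.8, 1.8, 6.0]
gripper_width: 21.4
```

Contact: the vertical force rose by about 7 N at TCP z 104.7, as expected. I'll release gently, then retreat upward.

```bash
python3 -m jog '[[[0,0,-0.001,0,0,0,-0.45],[0,0,0,0,0,0,-0.35],[0,0,0,0,0,0,-0.2],[0,0,0,0,0,0,0.1],[0,0,0,0,0,0,0.5],[0,0,0,0,0,0,0.5],[0,0,0,0,0,0,0.5]]]' 20
python3 wr.py w8;python3 go.py 606.8 79.8 105
```

```text
time_s: 11.6
tcp_pos: [606.0, 80.1, 104.1]
ee_rot: [-2.593, 1.774, -0.0]
force: [-0.1, 1.0, 0.1]
gripper_width: 63.9
t 11.65 tcp [606.   80.2 104.1] units [ 0.0021 -0.002  -0.003 ] |mm| 1.2
psi deg -68.75 z [ 1.e-04  0.e+00 -1.e+00] F [-0.3  -0.24  0.23] w 64.0 q [-0.06  0.4   1.61  0.    1.14  1.14]
```

View pics/w8.png

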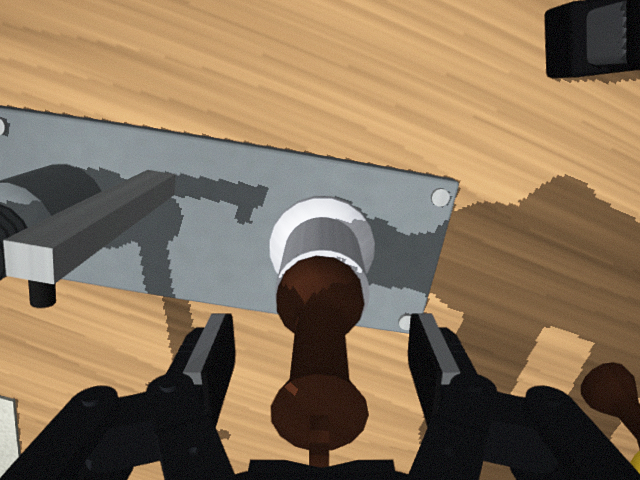

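```bash
python3 -m jog '[[[0,0,-0.02,0,0,0,0.5],[0,0,-0.05,0,0,0,0.5],[0,0,-0.08,0,0,0,0.5],[0,0,-0.1,0,0,0,0.5],[0,0,-0.12,0,0,0,0.5],[0,0,-0.13,0,0,0,0.5],[0,0,0,0,0,0,0.5],[0,0,0,0,0,0,0.5]]]'
python3 wr.py w9;python3 go.py 500 192 250
python3 - <<'E'
from ana import *
from plant import cams
S=cams.capture("scene");T=cams.capture("top");W=dict(np.load("w9.npz"))
for n,c in(("S",S),("T",T),("W",W)):
    if n!="W":cv2.imwrite(f"pics/{n}9.png",c["frame"][:,:,::-1])
    P,u,v=cloud(c);f=c["frame"][v,u].astype(int);d=np.hypot(P[:,0]-605,P[:,1]-79.5)
    for lo,hi in((78,92),(145,153),(153,170)):
        m=(P[:,2]>lo)&(P[:,2]<hi)&(d<30);q=P[m]
        if m.sum()>5:print(n,lo,m.sum(),((q.min(0)+q.max(0))/2).round(1),np.ptp(q,0).round(0))
    m=(abs(P[:,2]-138)<3)&(np.hypot(P[:,0]-575,P[:,1]-226)<25);q=P[m]
    if m.sum():print(n,"pivot",m.sum(),((q.min(0)+q.max(0))/2).round(1),np.ptp(q,0).round(0))
    m=(P[:,2]>148)&(P[:,2]<195)&(np.hypot(P[:,0]-497,P[:,1]-193)<25);q=P[m]
    if m.sum():print(n,"pin",m.sum(),((q.min(0)+q.max(0))/2).round(1),np.ptp(q,0).round(0))
    m=(P[:,2]>187)&(P[:,2]<193)&(np.hypot(P[:,0]-497,P[:,1]-193)<25);q=P[m]
    if m.sum():print(n,"pintop",m.sum(),((q.min(0)+q.max(0))/2).round(1),np.ptp(q,0).round(0))
E
```

```text
time_s: 12.65
tcp_pos: [605.9, 80.2, 254.5]
ee_rot: [-2.593, 1.774, -0.001]
force: [-0.6, 0.6, -1.8]
gripper_width: 63.9
t 12.7 tcp [605.4  80.2 253.5] units [-0.4747  0.1925  0.0122] |mm| 153.7
psi deg -68.76 z [-1.2e-03  1.0e-04 -1.0e+00] F [-0.61  0.83 -0.68] w 64.2 q [-0.06  0.24  1.49  0.    1.41  1.14]
S 78 197 [606.2  78.5  85. ] [36. 39. 14.]
S 145 119 [604.6  79.4 151. ] [27. 27.  4.]
S 153 154 [605.8  80.6 161.3] [23. 25. 17.]
S pivot 216 [577.2 226.8 137.9] [29. 29.  6.]
S pin 230 [496.7 194.5 170.6] [15. 13. 45.]
S pintop 73 [495.9 194.6 189.6] [13. 13.  5.]
T 78 21 [605.2  64.7  83.7] [27.  4.  9.]
T pivot 94 [574.3 220.9 138. ] [29. 23.  6.]
T pin 83 [495.1 194.7 171.5] [14. 13. 47.]
T pintop 38 [494.7 195.4 189.7] [13. 12.  5.]
W 78 751 [606.7  79.1  85. ] [36. 38. 14.]
W 145 1159 [605.2  79.1 150.6] [28. 28.  5.]
W 153 368 [605.9  79.2 160.4] [20. 20. 15.]
W pivot 806 [577.  224.  137.1] [30. 26.  4.]
W pin 1306 [497.6 193.7 169.4] [14. 14. 43.]
W pintop 363 [497.5 193.9 188.9] [14. 14.  4.]
```

View pics/w9.png

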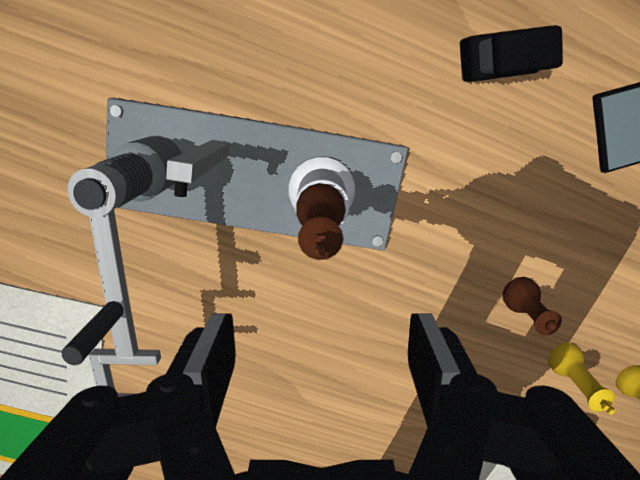

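King stands centred on the column: the wrist view measures its axis at (605.5,79.1), against (606.2,78.7) for the column. Next, over the parked pin.

```bash
python3 -m jog '[[[-0.04,0.017,0,0,0,0,0.5],[-0.08,0.033,0,0,0,0,0.5],[-0.09,0.037,0,0,0,0,0.5],[-0.09,0.037,0,0,0,0,0.5],[-0.09,0.037,0,0,0,0,0.5],[-0.06,0.025,0,0,0,0,0.5],[-0.033,0.013,0,0,0,0,0.5],[0,0,0,0,0,0,0.5],[0,0,0,0,0,0,0.5]]]'
python3 wr.py w10;python3 go.py 497.5 193.8 155
python3 - <<'E'
from ana import *
c=dict(np.load("w10.npz"));P,u,v=cloud(c)
for n,x,y,lo,hi in(("pivot",577,226,134,141),("pin",497,193,145,185),("pintop",497,193,187,194),("king",605.5,79,145,153),("coltop",606,79,72,78)):
    m=(P[:,2]>lo)&(P[:,2]<hi)&(np.hypot(P[:,0]-x,P[:,1]-y)<25);q=P[m]
    if m.sum():print(n,m.sum(),((q.min(0)+q.max(0))/2).round(1),np.ptp(q,0).round(0),u[m].mean(),v[m].mean())
E
```

```text
time_s: 13.92
tcp_pos: [498.3, 193.1, 254.1]
ee_rot: [2.592, -1.775, 0.001]
force: [-0.1, 0.6, -0.3]
gripper_width: 64.1
t 13.975 tcp [498.4 193.  254. ] units [-0.0035  0.0018  0.3301] |mm| 99.0
psi deg -68.8 z [ 1.e-04 -2.e-04 -1.e+00] F [-0.28  0.06  1.47] w 64.1 q [ 0.15  0.07  1.68 -0.    1.39  1.35]
pivot 1407 [575.8 225.6 136.9] [32. 31.  6.] 315.5614783226724 91.9680170575693
pin 540 [498.9 194.3 165. ] [10. 14. 40.] 316.69074074074075 240.50185185185185
pintop 505 [496.8 194.3 189.1] [13. 13.  4.] 315.85544554455447 263.07722772277225
king 1133 [605.3  79.6 149.1] [27. 28.  8.] 564.2444836716681 140.7811120917917
coltop 385 [606.   82.8  75. ] [41. 35.  6.] 501.81298701298704 123.45974025974026
```

View pics/w10.png

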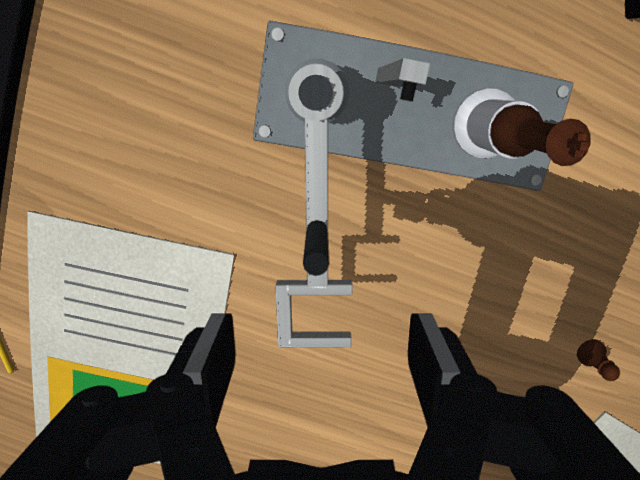

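```bash
python3 -m jog '[[[-0.007,0,0.04,0,0,0,0.5],[0,0,0.08,0,0,0,0.5],[0,0,0.08,0,0,0,0.5],[0,0,0.08,0,0,0,0.5],[0,0,0.04,0,0,0,0.5],[0,0,0,0,0,0,0.5],[0,0,0,0,0,0,0.5]]]' 30
python3 go.py 497.5 195.3 157; python3 wr.py w11
```

```text
time_s: 14.85
tcp_pos: [497.7, 195.6, 158.9]
ee_rot: [-2.592, 1.774, -0.001]
force: [-0.5, 0.9, -0.1]
gripper_width: 64.1
t 14.85 tcp [497.7 195.6 158.9] units [0.0006 0.0011 0.0063] |mm| 1.9
psi deg -68.76 z [ 1.3e-03  2.0e-04 -1.0e+00] F [-0.51  0.87 -0.1 ] w 64.1 q [0.15 0.17 1.78 0.   1.2  1.35]
```

View pics/w11.png

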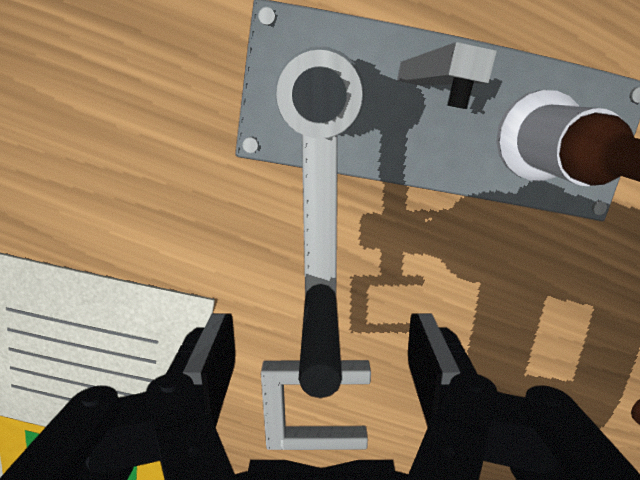

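The pin sits central between the jaws (x≈320). Gripping it.

```bash
python3 -m jog '[[[0,0,0,0,0,0,-1],[0,0,0,0,0,0,-1],[0,0,0,0,0,0,-1],[0,0,0,0,0,0,-1],[0,0,0,0,0,0,-1],[0,0,0,0,0,0,-1],[0,0,0,0,0,0,-1]]]' 40
python3 - <<'E'
import numpy as np
# per-row tool-frame shift for circle, start psi
from plant import telemetry
s=telemetry.observe();print(s["tcp_pos"],s["gripper_width"],s["force"])
pv=np.array([575.8,225.6]);r=85
p=s["tcp_pos"][:2];b=np.array([-.55,-1.07]);d=p+b-pv;print(np.hypot(*d),np.degrees(np.arctan2(d[1],d[0])))
for k in(4,5):
    h=np.radians(k)
    # ccw step k deg: chord in tool frame at start: tangent +x; centre (pivot) lies along tool -y
    print(k,r*np.sin(h)/300,-(r*(1-np.cos(h)))/300)
E
```

```text
time_s: 15.78
tcp_pos: [497.2, 195.7, 158.5]
ee_rot: [-2.593, 1.773, -0.0]
force: [-2.7, 0.6, 5.7]
gripper_width: 13.1
[497.20835216 195.7357116  158.50736463] 13.066117702974063 [-2.67249909  0.60513444  5.70378665]
84.97252862678081 -158.6508417353935
4 0.019764334227502168 -0.0006901857597164773
5 0.02469412711183648 -0.0010781688740054288
```

```bash
python3 -m jog '[[[0.01,0,0,0,0,-0.067,-1],[0.0247,-0.0011,0,0,0,-0.1667,-1],[0.0247,-0.0011,0,0,0,-0.1667,-1],[0.0247,-0.0011,0,0,0,-0.1667,-1],[0.0247,-0.0011,0,0,0,-0.1667,-1],[0.0247,-0.0011,0,0,0,-0.1667,-1],[0.0247,-0.0011,0,0,0,-0.1667,-1],[0.0247,-0.0011,0,0,0,-0.1667,-1],[0,0,0,0,0,0,-1],[0,0,0,0,0,0,-1]]]'
python3 wr.py w12
cat > arc.py <<'E'
import numpy as np
from scipy.spatial.transform import Rotation as Ro
from plant import telemetry
s=telemetry.observe();X=Ro.from_rotvec(s["ee_rot"]).apply([1,0,0]);psi=np.arctan2(X[1],X[0])
x=np.array([np.cos(psi),np.sin(psi)]);y=np.array([np.sin(psi),-np.cos(psi)])
p=s["tcp_pos"][:2]+.8*x+.9*y-np.array([575.8,225.6]);F=s["force"]
print("r",np.hypot(*p).round(2),"theta",np.degrees(np.arctan2(p[1],p[0])).round(2),"psi-90",np.degrees(psi).round(2)-90,"z",s["tcp_pos"][2].round(1),"w",round(s["gripper_width"],1),"Ftool x,y,z",(F[:2]@x).round(1),(F[:2]@y).round(1),F[2].round(1),"q",s["qpos"].round(2),s["time_s"])
E
python3 arc.py
```

```text
time_s: 17.02
tcp_pos: [531.6, 154.9, 158.5]
ee_rot: [-3.02, 0.859, 0.0]
force: [-2.3, 4.9, 5.6]
gripper_width: 12.8
r 84.28 theta -121.54 psi-90 -121.76 z 158.5 w 12.5 Ftool x,y,z -4.3 -2.5 5.5 q [0.07 0.21 1.73 0.   1.2  0.62] 17.075
```

View pics/w12.png

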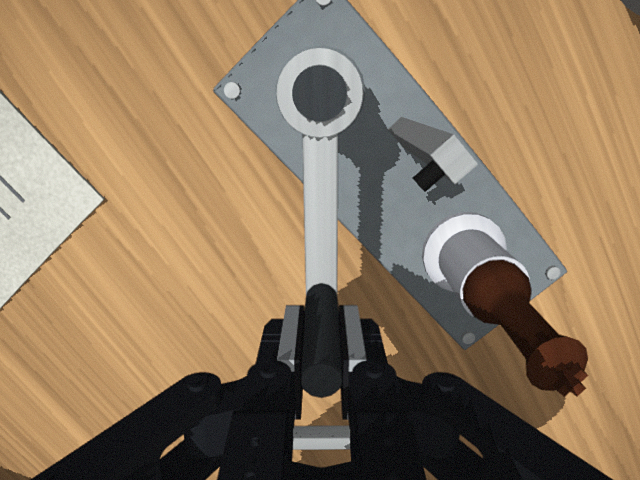

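The arm follows cleanly: θ is -121.5° and the tangential force about 4 N. Continuing.

```bash
python3 -m jog '[[[0.0247,-0.0009,0,0,0,-0.1667,-1],[0.0247,-0.0009,0,0,0,-0.1667,-1],[0.0247,-0.0009,0,0,0,-0.1667,-1],[0.0198,-0.0006,0,0,0,-0.1333,-1],[0.0148,-0.0004,0,0,0,-0.1,-1],[0.0148,-0.0004,0,0,0,-0.1,-1],[0,0,0,0,0,0,-1],[0,0,0,0,0,0,-1]]]'
python3 wr.py w13; python3 arc.py;python3 -c "
from plant import cams;import cv2
c=cams.capture('scene');cv2.imwrite('pics/s13.png',cv2.resize(c['frame'][200:380,300:500,::-1],None,fx=3,fy=3,interpolation=2))"
```

```text
time_s: 18.08
tcp_pos: [565.6, 143.3, 158.5]
ee_rot: [-3.134, 0.184, 0.002]
force: [-4.4, 6.5, 7.0]
gripper_width: 12.9
r 83.85 theta -96.55 psi-90 -96.74 z 158.5 w 12.5 Ftool x,y,z -5.8 -4.9 7.5 q [0.04 0.27 1.65 0.   1.22 0.16] 18.125
```

View pics/w13.png

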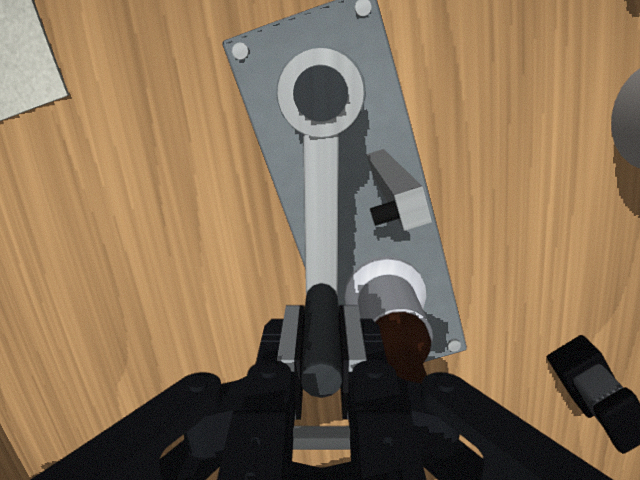

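View pics/s13.png

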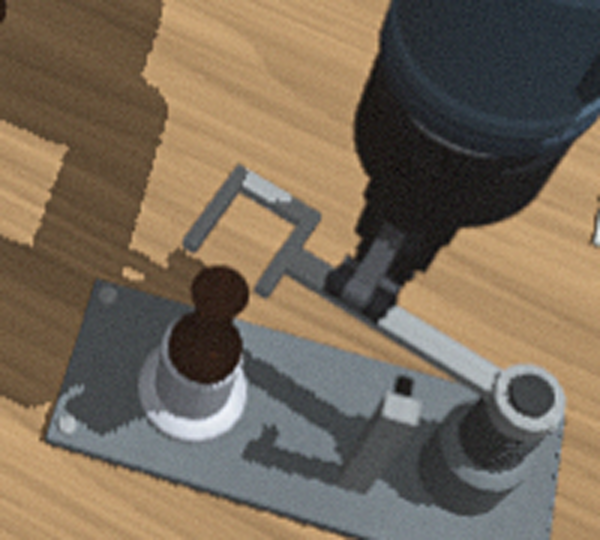

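King is untouched and the fork is open toward it. About 18° remain; slower now.

```bash
python3 -m jog '[[[0.0099,-0.0002,0,0,0,-0.0667,-1],[0.0099,-0.0002,0,0,0,-0.0667,-1],[0.0099,-0.0002,0,0,0,-0.0667,-1],[0.0099,-0.0002,0,0,0,-0.0667,-1],[0.0099,-0.0002,0,0,0,-0.0667,-1],[0.0099,-0.0002,0,0,0,-0.0667,-1],[0,0,0,0,0,0,-1],[0,0,0,0,0,0,-1]]]'
python3 wr.py w14; python3 arc.py;python3 -c "
from plant import cams;import cv2
c=cams.capture('scene');cv2.imwrite('pics/s14.png',cv2.resize(c['frame'][200:380,300:500,::-1],None,fx=3,fy=3,interpolation=2))"
```

```text
time_s: 19.18
tcp_pos: [582.9, 143.1, 158.5]
ee_rot: [-3.136, -0.144, 0.003]
force: [-6.8, 5.4, 8.7]
gripper_width: 12.9
r 83.71 theta -84.52 psi-90 -84.73 z 158.5 w 12.6 Ftool x,y,z -6.1 -6.7 8.3 q [ 0.04  0.31  1.6   0.    1.23 -0.05] 19.225
```

View pics/s14.png

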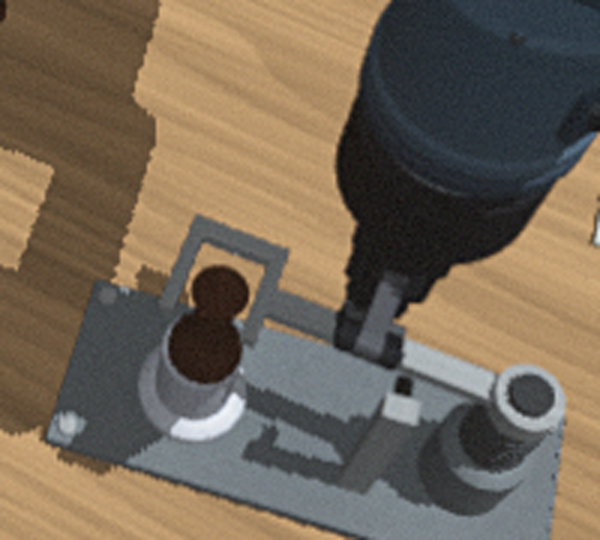

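King sits between the prongs with space on both sides. Closing the last few degrees in small steps, watching the force for the stop.

```bash
python3 -m jog '[[[0.0074,-0.0002,0,0,0,-0.05,-1],[0.0074,-0.0002,0,0,0,-0.05,-1],[0.0074,-0.0002,0,0,0,-0.05,-1],[0,0,0,0,0,0,-1],[0,0,0,0,0,0,-1]]]'
python3 arc.py
python3 -m jog '[[[0.005,0,0,0,0,-0.0333,-1],[0,0,0,0,0,0,-1],[0,0,0,0,0,0,-1]]]'
python3 arc.py
```

```text
time_s: 19.9
tcp_pos: [589.4, 144.0, 158.4]
ee_rot: [-3.128, -0.267, 0.004]
force: [-7.8, 5.1, 8.7]
gripper_width: 12.7
r 83.64 theta -80.02 psi-90 -80.23 z 158.4 w 12.7 Ftool x,y,z -6.8 -6.4 8.7 q [ 0.04  0.32  1.59  0.    1.23 -0.13] 19.9
time_s: 20.27
tcp_pos: [590.7, 144.3, 158.5]
ee_rot: [-3.126, -0.295, 0.004]
force: [-7.8, 4.4, 9.3]
gripper_width: 12.9
r 83.6 theta -79.04 psi-90 -79.22 z 158.5 w 12.9 Ftool x,y,z -6.9 -5.7 9.3 q [ 0.04  0.33  1.58  0.    1.24 -0.15] 20.275
```

```bash
python3 -m jog '[[[0.004,0,0,0,0,-0.025,-1],[0,0,0,0,0,0,-1],[0,0,0,0,0,0,-1]]]'
python3 arc.py
python3 -m jog '[[[0.004,0,0,0,0,-0.02,-1],[0,0,0,0,0,0,-1],[0,0,0,0,0,0,-1]]]'
python3 arc.py
```

```text
time_s: 20.65
tcp_pos: [591.8, 144.4, 158.5]
ee_rot: [-3.124, -0.315, 0.004]
force: [-9.1, 4.9, 9.3]
gripper_width: 12.7
r 83.62 theta -78.28 psi-90 -78.47 z 158.5 w 12.7 Ftool x,y,z -7.9 -6.7 9.3 q [ 0.04  0.33  1.58  0.    1.24 -0.16] 20.65
time_s: 21.02
tcp_pos: [592.0, 144.5, 158.4]
ee_rot: [-3.122, -0.332, 0.008]
force: [-13.1, 3.7, 12.8]
gripper_width: 12.5
r 83.57 theta -78.18 psi-90 -77.87 z 158.4 w 12.5 Ftool x,y,z -12.0 -6.3 12.8 q [ 0.04  0.33  1.58  0.    1.24 -0.17] 21.025
```

Stop met: tangential force jumped from 8 to 12 N with θ standing still. One small extra push, then verify.

```bash
python3 -m jog '[[[0.002,0,0,0,0,0,-1],[0,0,0,0,0,0,-1],[0,0,0,0,0,0,-1],[0,0,0,0,0,0,-1]]]'
python3 arc.py; python3 wr.py w15
python3 - <<'E'
from ana import *
from plant import cams
S=cams.capture("scene");T=cams.capture("top")
cv2.imwrite('pics/s15.png',cv2.resize(S['frame'][230:380,310:490,::-1],None,fx=4,fy=4,interpolation=2))
cv2.imwrite('pics/t15.png',T['frame'][:,:,::-1])
S0,T0=np.load("scene0.npz"),np.load("top0.npz")
for n,c,c0 in(("S",S,S0),("T",T,T0)):
  P,u,v=cloud(c);P0,_,_=cloud(c0)
  for k,x,y,lo,hi in(("king head",605.3,79.2,145,153),("king foot",605.3,79.2,78,92),("queen",577,-150,30,75),("rook",450,-304,30,62),("pawn",436,-155,30,50)):
    o=[]
    for Q in(P,P0):
        m=(Q[:,2]>lo)&(Q[:,2]<hi)&(np.hypot(Q[:,0]-x,Q[:,1]-y)<26);q=Q[m];o.append(((q.min(0)+q.max(0))/2).round(1) if m.sum()>5 else None)
    print(n,k,*o)
  m=(abs(P[:,2]-129)<4)&(np.hypot(P[:,0]-606,P[:,1]-79)<45);q=P[m]
  if m.sum():print(n,"fork",m.sum(),q.min(0).round(1),q.max(0).round(1))
E
```

```text
time_s: 21.52
tcp_pos: [592.1, 144.5, 158.4]
ee_rot: [-3.122, -0.332, 0.01]
force: [-15.1, 4.5, 13.0]
gripper_width: 12.6
r 83.61 theta -78.1 psi-90 -77.88 z 158.4 w 12.6 Ftool x,y,z -13.8 -7.5 13.0 q [ 0.04  0.33  1.58  0.    1.24 -0.17] 21.525
S king head [604.4  79.4 150.6] None
S king foot [606.2  79.9  85.1] [608.5  77.5  78.5]
S queen [ 576.4 -154.6   52.5] [ 576.3 -154.6   52.3]
S rook [ 447.4 -306.6   45.7] [ 447.9 -305.9   45.8]
S pawn [ 435.2 -156.4   40.4] [ 435.4 -156.5   40.1]
S fork 673 [573.4  48.7 125. ] [634.2 123.6 133. ]
T king head [604.2  81.7 149.9] None
T king foot [606.1  82.1  85.8] [602.9  80.4  79.5]
T queen [ 574.4 -152.9   53.4] [ 574.7 -153.1   65.8]
T rook [ 446.1 -304.3   48.8] [ 446.1 -305.1   50.4]
T pawn [ 432.4 -154.5   40. ] [ 432.3 -154.7   39.7]
T fork 375 [571.8  50.7 125. ] [630.8 122.9 132.9]
```

View pics/s15.png

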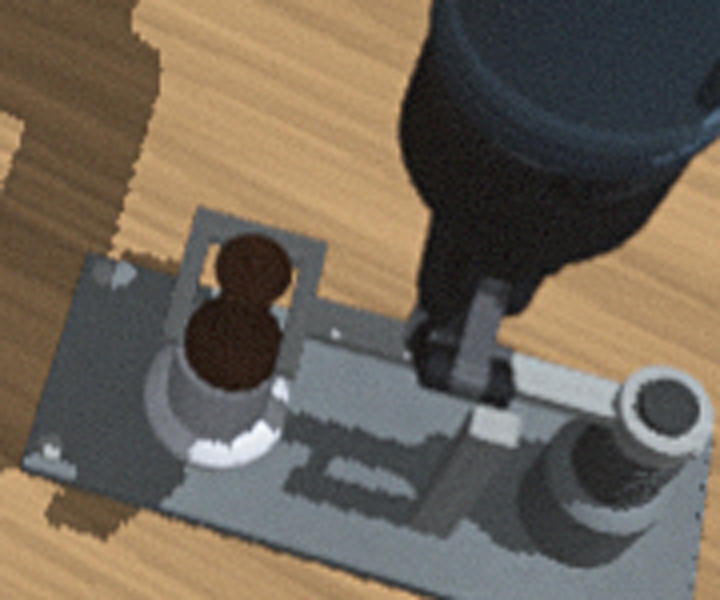

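View pics/t15.png

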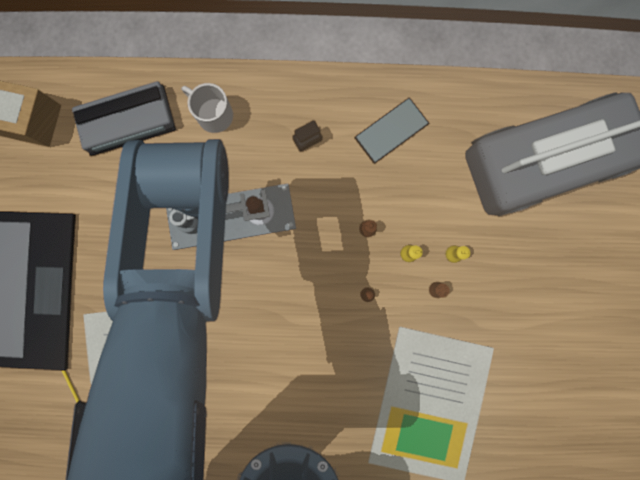

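View pics/w15.png

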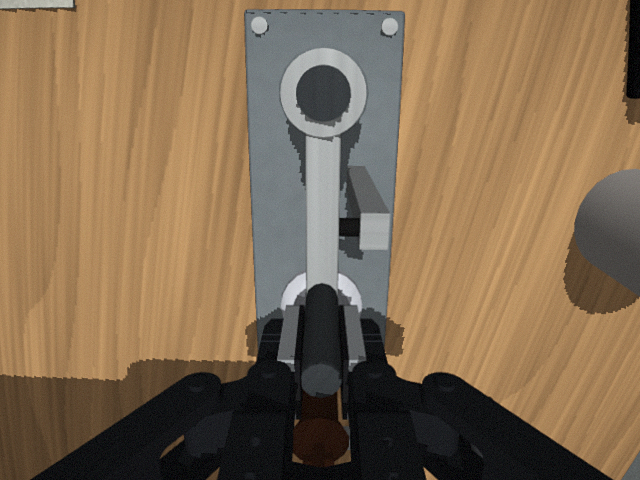

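The scene and wrist views show the arm against the stop pad, with the king upright inside the fork. Its head reads (604.4, 79.4) in the scene view, against (604.6, 79.4) before the swing. The bystanders haven't moved. Handing in.

```bash
python3 -c "
from plant import job;print(job.hand_in())"; python3 arc.py
```

```text
the job is handed in; nothing more can be done
None
the job is handed in; nothing more can be done
```

I set the dark king on the column, let go of it, then swung the arm by its pinched pin onto the stop. I handed the job in at about 22 s with the gripper still holding the arm there; no verdict was given.

- **King:** the wrist camera put its axis within about 1 mm of the column's before the swing. Afterwards it stood upright inside the fork, and its head had shifted by about 0.2 mm in the scene view.
- **Arm:** it has turned about 80° from parked. The force rose from 8 to 14 N at the end while the angle held still, and the pictures show it against the stop pad.
- **Queen, rook and pawn:** they were within about 1 mm of their starting places. The one exception is the queen's height in the top view (53 against 66 mm). Her position was unchanged, and the scene view showed no change, so I put it down to sparse depth points.
- **Disagreements between cameras:** they differed by 1 to 3 mm in absolute position, so I used the wrist camera for centring. The pin's radius also read about 1.4 mm short at the stop, with about 7 N of radial force on the gripper, which I left as it was.

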